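Wedge the bench guard gate shut

TASK

The swinging gate of the bench guard in front of the burner has lost its latch. Swing the gate gently shut against its stop, then slide the wooden wedge, thin end first and flat on the worktop, under its lower edge from the robot's side, and tap it in bit by bit until the gate is firmly jammed and only just lifted on its stiff sprung hinges: feel for it, and stop there, for driven further it strains the hinges. Let go, so that the wedge alone holds the gate shut. Do not knock the guard hard with the wedge or the arm, and leave the timer, jar, dropper bottle and marker where they are.

Things in the scene. Friction and masses are not known exactly. Their poses are not given: they have to be found in the camera images.
- wedge: loose slim wedge of plain light wood, 170 mm long (its x axis) and 34 mm wide (y), 60 to 130 g. Origin: centre of its flat underside. +x points to the thin end (toe), 3 mm thick; the top slopes evenly (8 degrees) up to the heel at x = -85 mm, 27 mm thick. Flat upright sides, to be pinched across the 34 mm width near the heel (at x = -60 mm it is 23 mm high). It starts flat on the worktop.
- wedge_toe (a point): middle of the wedge's thin end at its underside, 85 mm along +x from the wedge's origin
- guard: fixed bench guard: two separate aluminium posts 24 mm square, 168 mm high, 260 mm apart along its y axis, and a white swinging gate between them. Origin: on the worktop midway between the posts, in the shut gate's plane. +x points from the robot's side to the burner's side, z up. Post feet: 6 mm high, at |y| > 108 mm, from 22 mm in front of the plane to 38 mm behind it
- gate_axis (a point): the gate's upright hinge axis, at worktop level (x 0, y +114 mm in the guard's frame; fixed). The gate reaches 228 mm from it, to y -114 mm when shut; 8 mm thick (10 mm at its rounded rims), its top about 154 mm above the worktop, 0.35 kg. Pushing harder than 25 N on the gate would damage it
- gate_sill (a point): worktop under the middle of the shut gate (the guard's origin). The gate's lower edge is a level round bar, 10 mm thick, 6 to 14 mm above the worktop: the height differs from start to start and no reading tells it, so feel where the wedge binds. Lifting the gate takes about 4 N to begin, then 30 N more per mm (stiffly sprung hinges)
- stop_tab (a point): small steel tab behind the gate's free end, 90 mm up, front face of the stop. On a good jam the gate bears on the wedge with 6 to 15 N, best 10; 20 N strains the hinges. Friction at both faces of the wedge (0.5 to 0.7) makes the push along it 1.1 to 1.6 times that: a push of about 13 N is right, and the wedge then stays when let go
- gate_hinge (a joint): opening angle of the gate (rad): 0 is shut against its stop, growing as the free end (at -y of the guard) swings towards the robot's side (-x of the guard); starts 0.3 to 0.7. Light friction, stays where it is left (under 1 N at the free end moves it)
- timer: bystander: white kitchen timer, 62x68x18 mm, lying on the worktop; origin at its underside's centre
- jar_cocoa: bystander: sample jar with screw lid, 52 mm across and 71 mm high, behind the guard; origin at its underside's centre
- dropper: bystander: small brown dropper bottle, 33 mm across and 102 mm high; origin at its underside's centre
- marker: bystander: marker pen lying on the worktop, 135 mm long, 17 mm thick; origin at its underside's centre

How it is judged:
On the way, in this order (a step that is already met when the one before it is completed fails the run):
1. the gate is swung shut against its stop (value of joint gate_hinge below 0.03 rad), for 0.1 s.
2. the wedge is jammed under the shut gate (value of joint gate_hinge below 0.03 rad and contact force between wedge and guard above 6 N and x of wedge_toe in the frame of guard above 0.01 m), for 0.2 s.
At the end, for the whole second after the job is handed in: The gate is shut (within 0.03 rad); the wedge lies flat (within 0.06 rad) on the worktop, let go and at rest, its toe at least 10 mm beyond the gate plane on the burner's side and within 100 mm of the guard's middle along y, and the gate bears on it with 6 to 15 N (all of step 2 and contact force between wedge and guard below 15 N and y of wedge_toe in the frame of guard between -0.1 and 0.1 m and angle between wedge's own z axis and vertical below 0.06 rad and linear speed of wedge below 0.005 m/s); the robot touches nothing.
It fails at once if the wedge is overdriven or knocked against the guard: more than 20 N between them (contact force between wedge and guard above 20 N).
It fails at once if the robot itself presses on the guard with more than 25 N (contact force between the arm and guard above 25 N).
It fails at once if the timer, jar, dropper bottle or marker is moved by more than 30 mm (distance of any of timer, jar_cocoa, dropper, marker from where it was at the start of the episode above 0.03 m).
It also fails if it takes over 72 s, if anything falls off the work surface, if the arm or the gripper's body presses on something with over 40 N, if the wrist force passes 120 N, or if a joint passes its speed limit or range.

ROBOT

A 6-joint arm with a two-finger parallel gripper is mounted at the origin on a cart in front of the work surface, level with it; the furniture and walls round the work are solid. World frame = base frame: x ahead of the robot, y to its left, z up, the work surface at z = 0. Lengths are in m, angles in rad, forces in N, time in s.
With the tool pointing down it reaches from about 0.375 to 0.925 m from the base axis. Payload 5.7 kg.
Tool frame: the origin (TCP) lies midway between the tips of the shut fingers; the grasp point (between the pads) lies 19 mm behind it; z points along the fingers, y is the line along which they close (so a half turn about z gives the same grasp; the last joint's range is limited). The gripper opens to 88 mm and grips with 3 to 60 N. Pads are 20 mm wide; open, the fingers measure 115 mm over their backs; the gripper's body (75 mm by 178 mm) begins 61 mm behind the grasp point.
Start: joints at [1.176, 0.359, 1.51, -0, 1.272, -0.115], TCP at [0.166, 0.577, 0.223] pointing down, gripper open.
Joint ranges: [-2.97, 2.97], [-1.01, 2.36], [0.21, 2.38], [-0.96, 4.11], [0.2, 2.71], [-2.98, 2.98]. Speed limits (rad/s): [2.39, 2.39, 3.14, 3.14, 3.14, 3.14].

INTERFACE

Orientations are given as a unit quaternion [x, y, z, w].
In Python, from bench import move_ptp, servo_line, goto_joints, move_gripper, sleep, inverse_kinematics, capture, PlanningError, close_job, spot_in, silhouettes, current_clock, current_joint_pos, current_qvel, current_joint_torque, current_position, current_orientation, current_force, current_torque, current_finger_gap, current_grip_force gives the robot as it stands. Calls block until the motion is done:
- move_ptp(position, orientation): joint-space move of the TCP to a pose.
- servo_line(position, orientation=None, rate=0.15, contact_N=None): straight line of the TCP; orientation=None keeps the orientation; rate is the mean speed in m/s. With contact_N (N) it stops when the force on the tool has changed by that much, and returns True; else False.
- goto_joints(angles): joint-space move.
- move_gripper(opening): finger opening in m; the grip force is fixed at half the most; returns when the fingers have stopped.
- sleep(seconds).
- inverse_kinematics(position, orientation): joint angles nearest the present ones, or None.
- capture(name): name is "side" or "top" or "wrist"; returns a dict with "image" (384x512x3 uint8, blue, green, red), "range_z" (384x512 float32, m along the optical axis (not along the pixel's ray), 0 where there is no reading), "intrinsics" (3x3 intrinsics, pixels), "k1" (the pictures are not rectified: a ray, as slopes to the right and down, at radius r is drawn at 1 + k1 r^2 times it, then the intrinsics apply), "R" (3x3) and "t" (3): a world point X has camera coordinates R X + t. Camera axes: x right, y down, z forward; pixel columns grow to the right and rows downward; lengths in m; the calibration is good to about 2 mm. A picture is of the moment at which its call begins.
A pose or a line that the arm cannot do raises PlanningError and nothing moves.
- close_job(): hands the job in; it is judged then, once.
Trained networks look in the newest picture that a camera, given by its name, has taken for a name from the list of things; names that differ only in an ending like _2 or _b are one class to them, and where a whole thing is asked for, a point or a joint stands for the part that bears it (a point fixed in the world has none). Each returns a list of dicts, best first, with "conf" (0 to 1); they miss things now and then, are a little off and sometimes report something else, mostly with a low value. They report only what shows in the picture. A call takes as long as a camera call.
- spot_in(camera, query): "xy" ([column, row] in pixels, amid what is visible of it).
- silhouettes(camera, query): "region" (384x512 bool, what is visible of it) and "xy" ([column, row] in pixels, amid what is visible of it).
Readings, each from a call of its own:
- current_clock(): time.
- current_joint_pos(): joint angles.
- current_qvel(): joint speeds.
- current_joint_torque(): joint torques, N m.
- current_position(): TCP position.
- current_orientation(): TCP orientation.
- current_force(): force on the tool from outside, world axes, zero at the start.
- current_torque(): the same for the moment, N m.
- current_finger_gap(): finger opening in m.
- current_grip_force(): force on a finger pad.
Only numpy, scipy, OpenCV 4.12 (cv2) and the standard library are available. Lean on these libraries where they do the work, as an engineer would, in place of code of your own. Each camera call takes 0.05 s, during which the arm holds its last target. There are 200 camera calls.

## Working session

There is one attempt and no reset: what is moved stays moved. The work goes in short steps, each a Python script; the robot and the scene stay as the last script left them, time stands still between calls to the robot, and variables do not carry over. Pictures are saved under pics/ and viewed, at most 10 in all, crops included, and the job is handed in when it is done.

```bash
mkdir -p pics; cat > h.py <<'E'
import numpy as np, cv2
from bench import *
def world(c, mask):
    v,u=np.nonzero(mask & (c["range_z"]>0)); z=c["range_z"][v,u]
    K=c["intrinsics"]; d=np.zeros(5); d[0]=c["k1"]
    p=cv2.undistortPoints(np.stack([u,v],1).astype(np.float64)[:,None],K,d)[:,0]
    X=np.c_[p*z[:,None],z]
    return (X-c["t"])@c["R"]
E
python3 - <<'E'
from h import *
ims=[]
for n in ["side","top"]:
    c=capture(n); cv2.imwrite(f"pics/{n}.png",c["image"]); 
    print(n,"cam at",-c["R"].T@c["t"],c["R"][2])
    for q in ["wedge","guard","gate_hinge","timer","jar_cocoa","dropper","marker"]:
        for s in silhouettes(n,q)[:2]:
            if s["conf"]<.3: continue
            P=world(c,s["region"])
            print(n,q,round(s["conf"],2),np.round(s["xy"]),len(P), np.round(np.percentile(P,[2,50,98],axis=0),3).tolist() if len(P) else "")
print(current_clock())
E
```

```text
side cam at [0.55054246 0.83227584 0.58853121] [ 0.00867693 -0.85647717 -0.51611197]
side wedge 0.56 [301. 264.] 1002 [[0.374, 0.19, 0.002], [0.442, 0.214, 0.014], [0.535, 0.224, 0.028]]
side guard 0.57 [233. 187.] 2441 [[0.553, -0.171, 0.005], [0.619, -0.019, 0.088], [0.694, 0.097, 0.169]]
side gate_hinge 0.6 [239. 185.] 1246 [[0.552, -0.143, 0.017], [0.59, -0.045, 0.092], [0.622, 0.039, 0.156]]
side timer 0.74 [284. 164.] 176 [[0.408, -0.368, 0.003], [0.448, -0.328, 0.017], [0.485, -0.299, 0.021]]
side timer 0.44 [314. 205.] 203 [[0.33, -0.118, 0.002], [0.368, -0.054, 0.013], [0.41, -0.006, 0.018]]
side jar_cocoa 0.72 [185. 208.] 498 [[0.723, -0.002, 0.007], [0.744, 0.032, 0.051], [0.77, 0.04, 0.073]]
side dropper 0.84 [244. 280.] 530 [[0.562, 0.202, 0.001], [0.578, 0.301, 0.051], [0.593, 0.308, 0.099]]
side marker 0.73 [314. 205.] 150 [[0.334, -0.104, 0.007], [0.368, -0.053, 0.014], [0.404, -0.006, 0.018]]
side marker 0.35 [232. 186.] 2607 [[0.55, -0.279, 0.001], [0.619, -0.027, 0.082], [0.702, 0.097, 0.169]]
top cam at [ 0.41393239 -0.02813154  1.24700124] [ 0.13596617  0.00692497 -0.99068928]
top wedge 0.58 [269. 176.] 1782 [[0.552, -0.189, 0.002], [0.618, -0.055, 0.108], [0.691, 0.089, 0.169]]
top wedge 0.56 [175. 237.] 821 [[0.372, 0.188, 0.0], [0.448, 0.204, 0.014], [0.534, 0.223, 0.027]]
top guard 0.79 [266. 181.] 1758 [[0.551, -0.187, 0.001], [0.618, -0.054, 0.108], [0.69, 0.088, 0.169]]
top gate_hinge 0.91 [266. 183.] 1059 [[0.55, -0.142, -0.001], [0.592, -0.044, 0.116], [0.633, 0.062, 0.158]]
top jar_cocoa 0.68 [247. 130.] 370 [[0.721, -0.013, 0.015], [0.741, 0.011, 0.068], [0.769, 0.033, 0.073]]
top dropper 0.44 [145. 189.] 171 [[0.56, 0.275, 0.002], [0.572, 0.284, 0.058], [0.59, 0.301, 0.099]]
0.8
```

View pics/top.png

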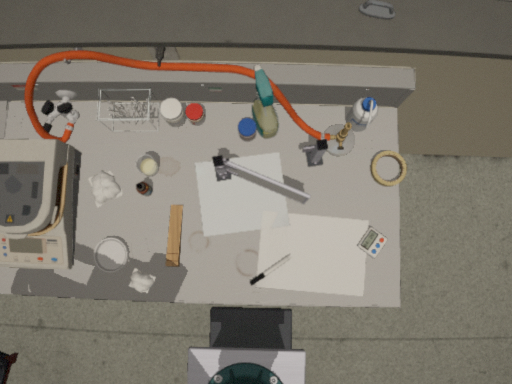

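View pics/side.png

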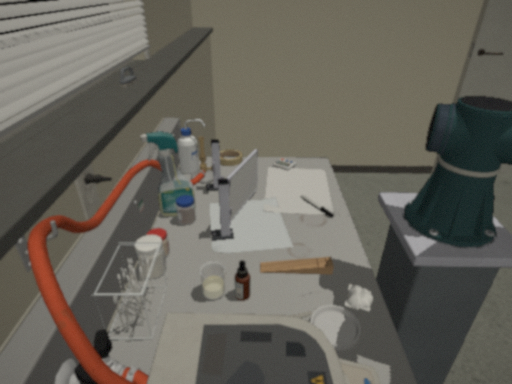

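The top view shows the wedge at (175,237), roughly along world x. The guard posts are at (221,167) and (318,152), and the gate's free end swings toward the robot at (307,198). The dropper (143,187) and jar (247,128) are clear of the path. Next I'll measure these accurately.

```bash
cat >> h.py <<'E'
def cloud(n, lo, hi):
    c=capture(n); P=world(c,np.ones(c["range_z"].shape,bool))
    return P[((P>lo)&(P<hi)).all(1)]
E
python3 - <<'E'
from h import *
for n in ["top","side"]:
    P=cloud(n,[.5,-.25,.161],[.75,.15,.18])
    for m in (P[P[:,1]>0],P[P[:,1]<-0.1]): print(n,"post",len(m),np.round([m.mean(0),m.min(0),m.max(0)],4).tolist())
    P=cloud(n,[.5,-.25,.146],[.75,.15,.161]); P=P[(P[:,1]<.06)&(P[:,1]>-.15)]
    f=np.polyfit(P[:,1],P[:,0],1); print("gate",len(P),f,P.min(0),P.max(0))
    W=cloud(n,[.34,.16,.004],[.56,.25,.04])
    c,s,a=cv2.fitLine(W[:,:2].astype(np.float32),cv2.DIST_HUBER,0,.01,.01).ravel()[[0,1,2]], 0,0
    r=cv2.minAreaRect((W[:,:2]*1000).astype(np.float32)); print("wedge",len(W),r)
    for x in np.arange(.36,.55,.02):
        m=W[abs(W[:,0]-x)<.01]
        if len(m): print(round(x,3),len(m),np.round([np.median(m[:,2]),m[:,2].max(),m[:,1].min(),m[:,1].max(),m[:,1].mean()],4))
E
```

```text
top post 120 [[0.6322, 0.0754, 0.1669], [0.6184, 0.0571, 0.162], [0.647, 0.0915, 0.1737]]
top post 111 [[0.6799, -0.1768, 0.1663], [0.6654, -0.1904, 0.1616], [0.6938, -0.1627, 0.1702]]
gate 374 [0.39423069 0.61002564] [ 0.54732746 -0.14845313  0.14602063] [0.63548725 0.05988549 0.15934205]
wedge 752 ((447.04803466796875, 206.7201690673828), (81.44111633300781, 213.09523010253906), 89.79143524169922)
0.36 11 [0.024  0.03   0.1896 0.2468 0.2099]
0.38 98 [0.0241 0.0327 0.1891 0.2241 0.2053]
0.4 107 [0.0212 0.0284 0.1886 0.2426 0.206 ]
0.42 100 [0.0186 0.0263 0.1661 0.2221 0.2037]
0.44 98 [0.0156 0.023  0.1722 0.2334 0.2037]
0.46 98 [0.0129 0.0209 0.1735 0.2407 0.2058]
0.48 100 [0.0106 0.018  0.171  0.2464 0.2037]
0.5 83 [0.0075 0.0156 0.1778 0.2472 0.2047]
0.52 44 [0.0058 0.0114 0.168  0.2349 0.2031]
0.54 9 [0.0047 0.0066 0.1657 0.2471 0.1987]
side post 83 [[0.6331, 0.0809, 0.168], [0.6199, 0.0628, 0.1621], [0.6461, 0.0959, 0.1735]]
side post 43 [[0.6807, -0.1724, 0.1673], [0.667, -0.1885, 0.161], [0.6935, -0.1619, 0.1703]]
gate 155 [0.38923962 0.6084972 ] [ 0.55001411 -0.14708352  0.146134  ] [0.6269323  0.04711469 0.15703865]
wedge 969 ((458.2402038574219, 195.91026306152344), (176.7637176513672, 61.38192367553711), 0.9004227519035339)
0.36 1 [0.0268 0.0268 0.1893 0.1893 0.1893]
0.38 138 [0.0256 0.0291 0.1914 0.2253 0.2137]
0.4 139 [0.0228 0.0267 0.1884 0.2243 0.2129]
0.42 131 [0.0201 0.0241 0.1896 0.2243 0.2118]
0.44 120 [0.0174 0.0205 0.1649 0.2251 0.211 ]
0.46 118 [0.0147 0.0192 0.1869 0.2242 0.2105]
0.48 105 [0.012  0.0151 0.1882 0.2237 0.2082]
0.5 97 [0.0092 0.0118 0.1881 0.2238 0.2082]
0.52 85 [0.0066 0.0095 0.187  0.2258 0.2058]
0.54 35 [0.0052 0.0069 0.1705 0.2278 0.2051]
```

```bash
cat >> h.py <<'E'
from scipy.spatial.transform import Rotation as Ro
YAW=0.187; G=np.array([.6565,-.049,0])
Rg=Ro.from_euler('z',YAW).as_matrix()
def g(x,y,z): return (G+Rg@[x,y,z]).tolist()
def ing(p): return Rg.T@(np.array(p)-G)
def down(yaw):  # tool x along heading yaw, z down
    return (Ro.from_euler('z',yaw)*Ro.from_euler('x',np.pi)).as_quat().tolist()
def fx(): return (Rg.T@np.array(current_force()))
E
python3 - <<'E'
from h import *
print(current_orientation(), Ro.from_quat(current_orientation()).as_matrix().round(2).tolist(), inverse_kinematics(g(-.17,-.07,.115),down(YAW)), inverse_kinematics(g(-.17,-.07,.115),down(YAW+np.pi)), inverse_kinematics([.386,.206,.003],down(0)))
move_gripper(0.0)
move_ptp(g(-.19,-.07,.2),down(YAW)); move_ptp(g(-.19,-.07,.115),down(YAW))
print(current_clock(),fx())
servo_line(g(-.13,-.07,.115),rate=.08)
h=servo_line(g(-.03,-.07,.115),rate=.04,contact_N=6)
print(h,ing(current_position()),fx(),current_clock())
if not h:
    h=servo_line(g(.0,-.07,.115),rate=.015,contact_N=4)
    print(h,ing(current_position()),fx(),current_clock())
    sleep(.2)
P=cloud("top",[.5,-.25,.146],[.75,.15,.159]); P=P[(P[:,1]<.05)&(P[:,1]>-.15)]
Q=(P-G)@Rg; Q=Q[abs(Q[:,0])<.03]
print("gate",len(Q),np.polyfit(Q[:,1],Q[:,0],1),fx())
E
```

```text
[ 1.39443504e-01  9.90230026e-01 -6.19359744e-05 -1.03058147e-05] [[-0.96, 0.28, -0.0], [0.28, 0.96, -0.0], [0.0, -0.0, -1.0]] [-4.20790921e-01  3.78487985e-01  1.79425748e+00 -4.44089210e-16
  9.68847186e-01  9.63005406e-01] [-0.42079092  0.37848799  1.79425748  0.          0.96884719 -2.17858725] [ 3.32092866e-01  4.84512622e-01  2.06843439e+00 -4.44089210e-16
  5.88645644e-01  1.90288919e+00]
5.675 [-0.68564839  0.53626041  0.38069215]
False [-0.03008197 -0.06997889  0.11502626] [ 0.05656857 -1.04832947 -0.051455  ] 9.225
True [-0.01438984 -0.07001198  0.11424805] [-2.24359013  0.05333876  0.73951918] 10.4083
gate 156 [-0.004731   -0.00160657] [-1.7786965  -0.33021635  1.73971538]
```

```bash
python3 - <<'E'
from h import *
sleep(.1)
servo_line(g(-.08,-.07,.13),rate=.15)
move_gripper(.07)
move_ptp([.386,.206,.10],down(0))
print(servo_line([.386,.206,.03],rate=.1), servo_line([.386,.206,.004],rate=.04,contact_N=5), current_position(),current_clock())
move_gripper(.02)
print(current_finger_gap(),current_grip_force(),current_force())
servo_line([.386,.206,.06],rate=.1)
c=capture("side"); cv2.imwrite("pics/held.png",cv2.resize(c["image"][150:330,180:380],None,fx=3,fy=3))
W=cloud("side",[.34,.16,.03],[.58,.25,.095])
W=W[(W[:,0]>.41)]
f=np.polyfit(W[:,0],W[:,2],1); e=np.polyfit(*W[W[:,1]>0][:,[0,1]].T,1)
print("top slope",f,"xmax",np.percentile(W[:,0],[1,99]),"y",np.percentile(W[:,1],[2,98]),current_finger_gap(),current_clock())
E
```

```text
False False [0.38598429 0.20599529 0.00392512] 15.6333
0.033865716577336384 29.999681264162064 [-0.09469198  0.51135347  1.57932176]
top slope [-0.10937912  0.11854902] xmax [0.41105763 0.53815266] y [0.18928254 0.22311874] 0.03336063698575673 17.0917
```

View pics/held.png

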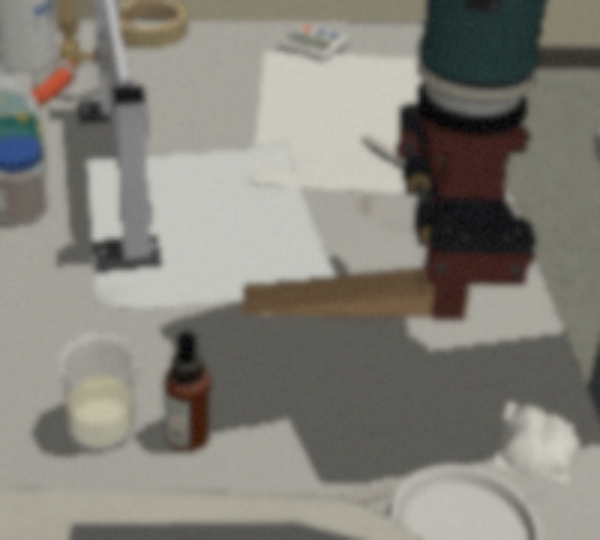

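The wedge is held level, toe about 153 mm ahead of the TCP. The top of the gate and the near post (130,180 in the crop) are well clear. Next I'll carry it to the guard and slide it in until it binds.

```bash
python3 - <<'E'
from h import *
q=down(YAW)
move_ptp(g(-.24,-.03,.075),q)
servo_line(g(-.19,-.03,.03),q,rate=.12)
print(servo_line(g(-.19,-.03,.0035),rate=.03,contact_N=3), ing(current_position()),fx(),current_clock())
W=cloud("top",[.42,-.2,.005],[.7,.02,.03]); W=(W-G)@Rg
W=W[(abs(W[:,1]+.03)<.025)&(W[:,0]<-.02)]; e=W[(W[:,0]>-.16)]
print("wedge x",np.percentile(W[:,0],[1,99]),"y",[np.round(np.percentile(e[abs(e[:,0]-x)<.01][:,1],[3,50,97]),4).tolist() if (abs(e[:,0]-x)<.01).any() else 0 for x in (-.14,-.1,-.06)])
P=cloud("top",[.5,-.25,.146],[.75,.15,.159]); Q=(P-G)@Rg; Q=Q[(abs(Q[:,0])<.03)&(abs(Q[:,1])<.09)]
print("gate",np.polyfit(Q[:,1],Q[:,0],1))
f0=fx(); print(f0)
h=servo_line(g(-.135,-.03,ing(current_position())[2]),rate=.02,contact_N=2.5)
print(h,ing(current_position()),fx()-f0,current_clock())
E
```

```text
True [-0.19033927 -0.02983868  0.00408081] [0.07721242 0.51022939 4.3123574 ] 19.875
wedge x [-0.10980003 -0.03961375] y [0, [-0.0448, -0.0303, -0.0158], [-0.0444, -0.0285, -0.0147]]
gate [-0.00219141 -0.00159603]
[0.41473359 1.30251067 5.24798976]
True [-0.19037004 -0.02983781  0.00408695] [-0.65372259 -1.73224512 -0.69186537] 20.3417
```

```bash
python3 - <<'E'
from h import *
def rd(n=4):
    a=[]
    for _ in range(n): a.append(fx()); sleep(.02)
    return np.mean(a,0)
z=.0045
servo_line(g(-.19,-.03,z),rate=.02)
print(rd())
h=servo_line(g(-.155,-.03,z),rate=.04,contact_N=6); print(h,ing(current_position()),rd(),current_clock())
x=-.135; 
while x<-.06:
    h=servo_line(g(x,-.03,z),rate=.02,contact_N=4.5); r=rd(); print(h,ing(current_position()).round(4),r.round(2),round(current_clock(),2))
    if h or r[0]<-4: break
    x+=.015
E
```

```text
[ 0.45981491 -0.1799358  -0.19623774]
False [-0.15519975 -0.0298974   0.00447045] [-0.21797835  0.01115012 -0.41950601] 21.75
False [-0.1351 -0.03    0.0045] [ 0.05  0.   -0.75] 22.97
False [-0.1201 -0.03    0.0045] [ 0.31 -0.26 -0.53] 23.93
False [-0.1051 -0.03    0.0045] [-0.13 -0.47 -0.53] 24.9
True [-0.099  -0.0296  0.0041] [1.29 0.02 2.99] 25.43
```

```bash
python3 - <<'E'
from h import *
q=down(YAW)
move_gripper(.06)
servo_line(g(-.10,-.03,.06),q,rate=.1)
servo_line(g(-.15,-.03,.06),rate=.1); move_gripper(0.)
servo_line(g(-.15,-.03,.006),rate=.08,contact_N=8)
print(ing(current_position()),current_clock())
c=capture("side"); cv2.imwrite("pics/in.png",cv2.resize(c["image"][130:310,160:360],None,fx=3,fy=3))
W=cloud("top",[.42,-.2,.005],[.7,.02,.035]); W=(W-G)@Rg; W=W[(abs(W[:,1]+.03)<.03)&(W[:,0]<-.01)]
print("y by x",[(x,np.round(np.percentile(W[abs(W[:,0]-x)<.008][:,1],[5,50,95]),4).tolist()) for x in (-.08,-.05,-.03) if (abs(W[:,0]-x)<.008).sum()>5])
P=cloud("top",[.5,-.25,.146],[.75,.15,.159]); Q=(P-G)@Rg; Q=Q[(abs(Q[:,0])<.03)&(abs(Q[:,1])<.09)]
print("gate",np.polyfit(Q[:,1],Q[:,0],1),[fx().round(2) for _ in range(3)])
E
```

```text
[-0.14979131 -0.03012764  0.00614368] 29.2167
y by x [(-0.08, [-0.0283, -0.0248, -0.0215]), (-0.05, [-0.0452, -0.0427, -0.038])]
gate [-0.00367339 -0.0014618 ] [array([-0.03, -0.29,  0.83]), array([-0.03, -0.29,  0.83]), array([-0.03, -0.29,  0.83])]
```

View pics/in.png

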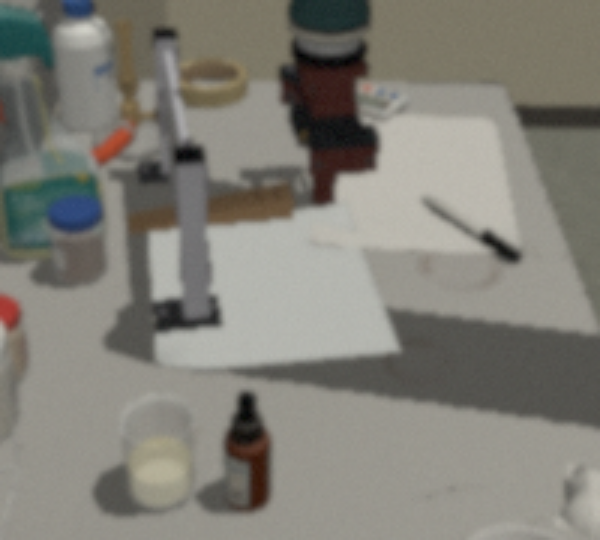

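The crop shows the wedge under the shut gate, with its toe past the post at (130,220) and its heel at (290,200). The closed fingers are just behind the heel, so I'll drive it in from there in small steps.

```bash
python3 - <<'E'
from h import *
def rd(n=4):
    a=[]
    for _ in range(n): sleep(.02); a.append(fx())
    return np.mean(a,0)
z=.006; b=rd(); print("base",b.round(2))
x=-.150; dx=.003
while x<-.08 and current_clock()<55:
    x+=dx
    h=servo_line(g(x,-.03,z),rate=.012 if dx>.001 else .006,contact_N=4 if dx>.001 else None)
    r=rd()-b; p=ing(current_position())
    print(h,round(x,4),p.round(4),r.round(2),round(current_clock(),2))
    if h: x=p[0]
    F=-r[0]
    if F>.35 or h: dx=.0005 if F<4 else .0003
    if F>9: dx=.0002
    if F>12: break
E
```

```text
base [ 0.13 -0.24  0.2 ]
False -0.147 [-0.147 -0.03   0.006] [ 0.19  0.46 -0.09] 29.9
False -0.144 [-0.144 -0.03   0.006] [-0.6   0.11 -0.38] 30.37
False -0.1435 [-0.1435 -0.03    0.006 ] [-0.47  0.32 -0.  ] 30.68
False -0.143 [-0.143 -0.03   0.006] [ 0.2  -0.01 -0.04] 31.0
False -0.1425 [-0.1425 -0.03    0.006 ] [-0.05  0.11  0.03] 31.32
False -0.142 [-0.142 -0.03   0.006] [ 0.07  0.47 -0.24] 31.63
False -0.1415 [-0.1415 -0.03    0.006 ] [-0.42  0.33 -0.41] 31.95
False -0.141 [-0.141 -0.03   0.006] [-0.03  0.41 -0.26] 32.27
False -0.1405 [-0.1405 -0.03    0.006 ] [ 0.18 -0.07 -0.41] 32.58
False -0.14 [-0.14  -0.03   0.006] [-0.11  0.16 -0.21] 32.9
False -0.1395 [-0.1395 -0.03    0.006 ] [-0.17  0.34 -0.13] 33.22
False -0.139 [-0.139 -0.03   0.006] [-0.16  0.01 -0.03] 33.53
False -0.1385 [-0.1385 -0.03    0.006 ] [-0.33  0.54  0.01] 33.85
False -0.138 [-0.138 -0.03   0.006] [-0.41 -0.03 -0.64] 34.17
False -0.1375 [-0.1375 -0.03    0.006 ] [-0.13  0.44 -0.08] 34.48
False -0.137 [-0.137 -0.03   0.006] [ 0.09  0.36 -0.15] 34.8
False -0.1365 [-0.1365 -0.03    0.006 ] [-0.28  0.54 -0.28] 
[... 1509 characters left out ...]
9] [-6.53 -1.41  4.  ] 42.72
False -0.1246 [-0.1261 -0.0297  0.0059] [-7.19 -2.2   4.83] 43.03
False -0.1243 [-0.126  -0.0297  0.0059] [-7.49 -2.82  5.34] 43.35
False -0.124 [-0.126  -0.0297  0.0059] [-7.8  -2.51  5.51] 43.67
False -0.1237 [-0.1259 -0.0296  0.0059] [-8.52 -2.68  6.17] 43.98
False -0.1234 [-0.1259 -0.0295  0.0059] [-9.33 -2.17  7.15] 44.3
False -0.1232 [-0.1259 -0.0295  0.0059] [-10.19  -2.8    7.34] 44.62
False -0.123 [-0.1258 -0.0295  0.0059] [-10.31  -2.2    8.18] 44.93
False -0.1228 [-0.1258 -0.0295  0.0059] [-10.97  -2.68   8.  ] 45.25
False -0.1226 [-0.1257 -0.0293  0.0059] [-11.41  -2.39   8.87] 45.57
False -0.1224 [-0.1257 -0.0294  0.0059] [-12.18  -2.36   8.88] 45.88
```

Fz has built up to about 9 N, because the arm's compliance makes the finger drag down on the heel. That adds table friction and spoils the push reading, so I'll relieve it and keep it near zero while finishing the drive.

```bash
python3 - <<'E'
from h import *
def rd(n=4):
    a=[]
    for _ in range(n): sleep(.01); a.append(fx())
    return np.mean(a,0)
b=np.array([.13,-.0,.0]); x,z,y=-.1224,.006,-.03
k=0; ok=0
while current_clock()<62 and k<60:
    k+=1
    r=rd()-b; p=ing(current_position()); print(round(x,4),round(z,4),p.round(4),r.round(2),round(current_clock(),2))
    F=-r[0]
    if F>=12.6 and abs(r[2])<2: break
    if F>14: break
    if r[2]>1.2: z+=.0004 if r[2]>4 else .0002
    elif r[2]<-1.2: z-=.0002
    if r[2]<2.5 and F<12.6: x+=.0003 if F<10 else .0002
    servo_line(g(x,y,z),rate=.006)
E
```

```text
-0.1224 0.006 [-0.1257 -0.0293  0.0059] [-11.94  -2.94   8.97] 45.92
-0.1224 0.0064 [-0.1251 -0.0291  0.0059] [-8.66 -1.01  4.39] 46.2
-0.1224 0.0068 [-0.125  -0.0289  0.006 ] [-7.31 -0.78  1.29] 46.48
-0.1221 0.007 [-0.1247 -0.0287  0.0061] [-6.91 -0.41 -0.49] 46.77
-0.1218 0.007 [-0.1247 -0.0287  0.0061] [-7.61 -0.5  -0.21] 47.05
-0.1215 0.007 [-0.1245 -0.0287  0.0061] [-7.21 -0.47  0.62] 47.33
-0.1212 0.007 [-0.1245 -0.0286  0.006 ] [-7.85 -0.17  0.97] 47.62
-0.1209 0.007 [-0.1243 -0.0286  0.006 ] [-8.31 -0.63  1.06] 47.9
-0.1206 0.007 [-0.1242 -0.0285  0.006 ] [-9.47 -1.16  1.98] 48.18
-0.1203 0.0072 [-0.1236 -0.0285  0.0061] [-8.07 -0.47 -1.23] 48.47
-0.12 0.007 [-0.1235 -0.0285  0.006 ] [-8.97 -0.49  1.91] 48.75
-0.1197 0.0072 [-0.1233 -0.0284  0.0061] [-8.24 -0.13  0.24] 49.03
-0.1194 0.0072 [-0.1232 -0.0284  0.0061] [-8.95 -0.75  0.64] 49.32
-0.1191 0.0072 [-0.1232 -0.0284  0.0061] [-10.51  -0.77   1.05] 49.6
-0.1189 0.0072 [-0.1232 -0.0283  0.0061] [-10.31  -1.08   2.16] 49.88
-0.1187 0.0074 [-0.1228 -0.0283  0.0061] [-9.13 -0.73 -0.22] 50.17
-0.1184 0.0074 [-0.1227 -0.0282 
[... 237 characters left out ...]
] 51.3
-0.1175 0.0074 [-0.1224 -0.0282  0.0061] [-10.9   -1.23   1.29] 51.58
-0.1173 0.0076 [-0.1219 -0.0281  0.0061] [-9.56 -0.65 -0.8 ] 51.87
-0.117 0.0076 [-0.1218 -0.028   0.0061] [-10.48  -0.7   -0.35] 52.15
-0.1168 0.0076 [-0.1218 -0.0281  0.0061] [-11.35  -1.     0.27] 52.43
-0.1166 0.0076 [-0.1218 -0.028   0.0061] [-11.49  -1.44   0.59] 52.72
-0.1164 0.0076 [-0.1218 -0.028   0.0061] [-12.35  -1.1    1.05] 53.0
-0.1162 0.0076 [-0.1215 -0.028   0.0061] [-11.49  -1.62   1.09] 53.28
-0.116 0.0076 [-0.1215 -0.0279  0.0061] [-12.23  -1.25   0.71] 53.57
-0.1158 0.0076 [-0.1214 -0.0279  0.0061] [-12.3   -0.71   0.89] 53.85
-0.1156 0.0076 [-0.1214 -0.0279  0.0061] [-13.05  -1.51   1.88] 54.13
```

```bash
python3 - <<'E'
from h import *
servo_line(g(-.135,-.028,.0075),rate=.05); print(fx())
servo_line(g(-.17,-.03,.08),rate=.15)
servo_line(g(-.26,-.03,.2),rate=.25)
c=capture("side"); t=capture("top")
cv2.imwrite("pics/end.png",np.hstack([cv2.resize(c["image"][150:270,190:290],None,fx=4,fy=4),cv2.resize(t["image"][140:260,210:310],None,fx=4,fy=4)]))
for n in (c,t):
    W=world(n,np.ones((384,512),bool)); W=(W-G)@Rg; W=W[(abs(W[:,1]+.03)<.035)&(W[:,0]<-.012)&(W[:,0]>-.125)&(W[:,2]>.006)&(W[:,2]<.035)]
    print(len(W),np.percentile(W[:,0],[1,99]),"slope",np.polyfit(W[:,0],W[:,2],1),"y by x",[(x,np.round(np.percentile(W[abs(W[:,0]-x)<.008][:,1],[5,50,95]),4).tolist()) for x in (-.1,-.08,-.06,-.04) if (abs(W[:,0]-x)<.008).sum()>5])
P=world(t,np.ones((384,512),bool));Q=(P-G)@Rg; Q=Q[(abs(Q[:,0])<.03)&(abs(Q[:,1])<.09)&(Q[:,2]>.146)&(Q[:,2]<.16)]
print("gate",np.polyfit(Q[:,1],Q[:,0],1),current_force(),current_clock())
E
```

```text
[ 0.59013273 -0.28379765 -0.10636827]
280 [-0.10934598 -0.02658178] slope [-0.09613877  0.01208747] y by x [(-0.1, [-0.0401, -0.0148, -0.0095]), (-0.08, [-0.042, -0.0148, -0.0106]), (-0.06, [-0.0438, -0.0177, -0.0119]), (-0.04, [-0.0442, -0.0193, -0.0121])]
454 [-0.11188535 -0.01332044] slope [-0.12122247  0.01035942] y by x [(-0.1, [-0.0448, -0.0282, -0.0129]), (-0.08, [-0.0454, -0.0293, -0.0139]), (-0.06, [-0.0453, -0.0301, -0.0144]), (-0.04, [-0.0459, -0.0312, -0.0148])]
gate [-0.00396619 -0.00135973] [-0.8281853  -0.02275307  0.14299761] 56.2083
```

View pics/end.png

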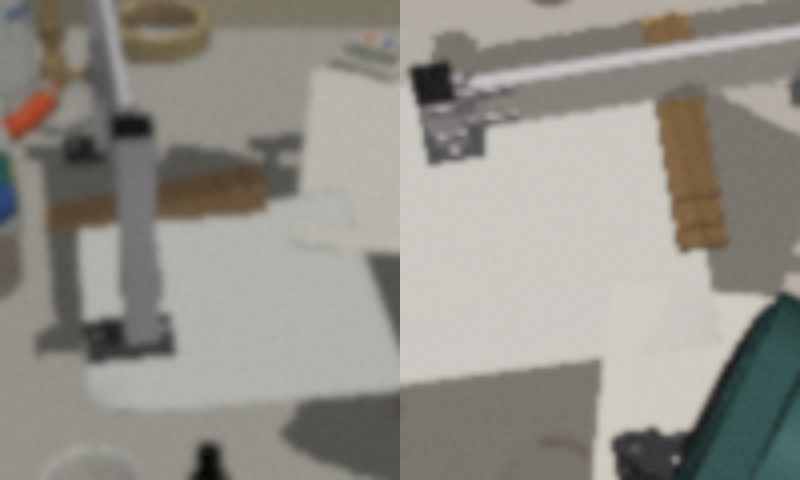

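The view shows the gate shut (line fit within 0.004 rad). The wedge lies flat beneath it, with the toe showing beyond the gate at (667,25) and the heel at (700,240), and the arm is clear. The last steady push was about 12.5–13 N, so I'm handing in.

```bash
python3 -c "
from bench import *
print(close_job())"
```

```text
the job is handed in; nothing more can be done
None
```

I swung the gate shut and drove the wedge in under it until the push reached about 13 N, then let go and backed the arm clear. I handed the job in at about 56 s; the result was not reported back. The bearing force on the wedge, about 8 to 12 N, is inferred from the push and was not measured.

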